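# Put away the dried stirring rods and titration tile

### The arm

A 6-joint arm with a two-finger parallel gripper is mounted at the origin on the work surface. World frame = base frame: x ahead of the robot, y to its left, z up, the work surface at z = 0. Lengths are in mm, angles in rad, forces in N, time in s.
With the tool pointing down it reaches from about 350 to 975 mm from the base axis. Payload 7.1 kg.
Tool frame: the origin (TCP) lies midway between the tips of the shut fingers; the grasp point (between the pads) lies ctrl.tcp_to_grasp behind it (ctrl.tcp_to_grasp is the distance from the TCP to the grasp point, in mm); z points along the fingers, y is the direction in which the jaws open and shut (so a half turn about z gives the same grasp; the last joint's range is limited). The gripper opens to 88 mm and grips with 3 to 60 N. Pads are 20 mm wide; open, the fingers measure 115 mm over their backs; the gripper's body (75 mm by 178 mm) begins 61 mm behind the grasp point.
Start: joints at [-1.28, 0.423, 1.63, -0, 1.089, -0.019], TCP at [190.56, -595.224, 186.175] pointing down, gripper open.
Joint ranges: [-3, 3], [-0.9, 2.11], [0.09, 2.58], [-1.31, 4.45], [0.11, 2.69], [-2.54, 2.54]. Speed limits (rad/s): [2.39, 2.39, 3.01, 3.14, 3.14, 3.14].

### API

Orientations are given as a rotation vector (axis times angle).
In Python, from workcell import ctrl gives the robot as it stands.
- The arm moves only by the tool play_rows, never from a script. Its argument "increments" is text: rows parted by semicolons, each of 5 numbers parted by spaces: the opening, from 0 (shut) to 1 (fully open), then the shift along the world's x, y, z in m, then the turn about the world's z in degrees. A call has 1 to 20 rows; each row shifts and turns the commanded pose from where the row before left it; what a row does not reach is not made up. A row lasts 1/10 s, in which the tool goes at most 50 mm and 8.59 degrees, less where a joint would pass 70% of its speed; a pose out of reach is approached as far as the arm can. A call is refused whole if a number of a shift passes 0.05 or a number of a turn 8.59, either way. A call with a gripper value outside its range is refused whole. The fingers move at their own pace and stop on an object; the grip force is fixed at half the most. Time passes only in rows, so rows that do not move let the fingers close. It gives the time, the measured TCP pose, the force and the opening at its end, in the units of the state.
- ctrl.get_obs(): the state, without advancing time (a new reading comes with each control period).
- ctrl.get_image(name): name is "scene" or "top" or "wrist"; returns a dict with "img" (384x512x3 uint8, red, green, blue), "range_z" (384x512 float32, mm along the optical axis (not along the pixel's ray), 0 where there is no reading), "vertical_fov" (degrees; the focal length in pixels is half the picture's height over the tangent of half this angle, whatever the lens; pixels are square), "cx", "cy" (the principal point, pixels), "origin" and "attitude" of the camera in the world. Camera axes: x right, y down, z forward; pixel columns grow to the right and rows downward; lengths in mm; the calibration is good to about 2 mm. A picture is of the moment at which its call begins.
- ctrl.close_job(): hands the job in, once; it reports no verdict.
The state is a dict: "t": time; "qpos": joint angles; "qvel": joint speeds; "joint_torque": joint torques, N m; "ee_pos": TCP position; "orientation": TCP orientation; "ft_force": force on the tool from outside, world axes, zero at the start; "moment": the same for the moment, N m; "width": finger opening in mm.
Only numpy, scipy, OpenCV 4.12 (cv2) and the standard library are available. Lean on these libraries where they do the work, as an engineer would, in place of code of your own. Each camera call takes 0.05 s, during which the arm holds its last target. There are 200 camera calls.

### The job

Clear the draining rack: stand each glass stirring rod, coloured grip up, all the way down in the caddy tube of its own colour, and slide the blue tile on its long edge fully home into the slot of the wooden stand. They are breakable, so lower them in rather than letting them fall, and leave the bottle, beaker and jar where they are.

Things in the scene. Friction and masses are not known exactly. Their poses are not given: they have to be found in the camera images.
- rod_blue: Glass stirring rod 170 mm long, 12 mm thick, with a round blue grip 18 mm thick over its top 60 mm; 50 to 93 g. Origin: centre of its foot (glass end); z runs from foot to grip. Starts loose in a draining rack cell, its lower 101 mm inside, leaning 0.30 rad from vertical, grip towards the rack's -x; it comes out along its own axis.
- rod_orange: Glass stirring rod 170 mm long, 12 mm thick, with a round orange grip 18 mm thick over its top 60 mm; 50 to 93 g. Origin: centre of its foot (glass end); z runs from foot to grip. Starts loose in a draining rack cell, its lower 101 mm inside, leaning 0.30 rad from vertical, grip towards the rack's -x; it comes out along its own axis.
- cell_blue (a point): Centre of the inner floor of the caddy's blue-rimmed tube, 6 mm above the bench; axes are the caddy's, z up. The tube is square inside, 22 x 22 mm, rim 91 mm above this floor, walls to 5 mm thick, blue band round its top 26 mm and blue square at its foot. The other tube is 80 mm away along y.
- cell_orange (a point): Centre of the inner floor of the caddy's orange-rimmed tube, 6 mm above the bench; axes are the caddy's, z up. The tube is square inside, 22 x 22 mm, rim 91 mm above this floor, walls to 5 mm thick, orange band round its top 26 mm and orange square at its foot. The other tube is 80 mm away along y.
- tile: Blue glazed porcelain tile 110 mm long (x), 8 mm thick (y), 90 mm high (z), 140 to 270 g. Origin: middle of its lower long edge. Starts standing loose on that edge in the slot (13 mm wide, 36 mm deep) at the draining rack's +y side, its upper 54 mm clear.
- tile_center (a point): Centre of the tile, 45 mm above its lower edge; axes as the tile's.
- slot_floor (a point): Centre of the floor of the stand's slot, 10 mm above the bench. x runs along the slot, y across it, z up. The slot is 116 mm long, 11.5 mm wide and 46 mm deep, its mouth 56 mm above the bench, edges chamfered 2 mm; closed at both ends. A seated tile stands 44 mm proud. Either way round of the tile will do.
- stand: Fixed pale wooden block 150 mm (x) x 60 mm (y) x 56 mm high with the one tile slot in its top. Origin: centre of its underside. It is to the left or to the right of the draining rack.
- caddy: Fixed caddy: steel foot 80 mm (x) x 140 mm (y) x 6 mm with two narrow square tubes, blue-rimmed at +y 40 mm and orange-rimmed at -y 40 mm of its centre, 97 mm tall. Origin: centre of its underside. It is on the other side of the draining rack from the stand.
- drainer: Fixed draining rack: grey tray 170 (x) x 250 mm (y); two white square cells at y = -85 and 0 mm, reclined 0.30 rad to -x (roughly towards the robot), 18 mm wide inside, 101 mm deep, tops to 126 mm above the bench; upright tile slot along x at y = +85 mm, rim 42 mm above the bench. Either rod may be in either cell. Origin: centre of its underside.
- bottle: Bystander: amber bottle 60 mm across, 120 mm tall, loose, on the far side of the rack. Origin: centre of its underside.
- beaker: Bystander: clear glass beaker 68 mm across, 85 mm tall, loose, on the far side of the rack. Origin: centre of its underside.
- jar: Bystander: black jar 56 mm across, 70 mm tall, loose, on the far side of the rack. Origin: centre of its underside.

How it is judged:
By the outcome, as a careful person would: the job done as asked, in the order asked, and still so for the second after the job is handed in, with the robot touching nothing.
It also fails if it takes over 72 s, if anything falls off the work surface, if the arm or the gripper's body presses on something with over 40 N, if the wrist force passes 120 N, or if a joint passes its speed limit or range.

## Working session

There is one attempt and no reset: what is moved stays moved. The work goes in short steps, Python scripts to look and compute and a tool call to move; the robot and the scene stay as the last step left them, time stands still between calls to the robot, and variables do not carry over. Pictures are saved under pics/ and viewed, on a budget of 10 in all, crops included, one or two more only if the job needs it, and the job is handed in when it is done.

Besides the shell and the picture viewer there is one more tool, called after ">>>" in YAML: its name, and indented under it one key for each argument. play_rows: Moves the arm, as the interface text tells. Its arguments: {"type":"object","properties":{"increments":{"type":"string"}},"required":["increments"]}

```bash
ls; mkdir -p pics
cat > h.py <<'E'
import numpy as np,cv2
from workcell import ctrl
from scipy.spatial.transform import Rotation as R
def get(n):
    d=ctrl.get_image(n); np.save(f'{n}.npy',d,allow_pickle=True); return d
def load(n): return np.load(f'{n}.npy',allow_pickle=True).item()
def rot(d):
    a=np.array(d['attitude'],float); return a if a.shape==(3,3) else R.from_rotvec(a).as_matrix()
def cloud(d):
    h,w=d['range_z'].shape; f=h/2/np.tan(np.radians(d['vertical_fov'])/2)
    v,u=np.mgrid[:h,:w]; z=d['range_z']
    P=np.stack([(u-d['cx'])/f*z,(v-d['cy'])/f*z,z],-1)
    return P@rot(d).T+np.array(d['origin'])
E
python3 - <<'E'
from h import *
print(ctrl.get_obs(),ctrl.tcp_to_grasp)
ims=[]
for n in('scene','top'):
    d=get(n);print({k:v for k,v in d.items() if k not in('img','range_z')},d['range_z'].min(),d['range_z'].max())
    cv2.imwrite(f'pics/{n}0.png',cv2.resize(d['img'][:,:,::-1],(800,600)))
E
```

```text
pics
{'t': 0.0, 'qpos': array([-1.27998427e+00,  4.23825633e-01,  1.63067879e+00, -1.44145978e-05,
        1.08860746e+00, -1.90114881e-02]), 'qvel': array([ 0.00036592,  0.00113416, -0.00217957,  0.00046757, -0.00075636,
        0.000718  ]), 'joint_torque': array([ 3.22864144e-04, -5.44624293e+01, -2.73672616e+01,  6.42866967e-02,
        2.26327922e-02, -1.23481300e-04]), 'ee_pos': array([ 190.39532706, -594.65399005,  185.41564152]), 'orientation': array([-3.10248541e+00, -4.84503935e-01,  3.43019600e-04]), 'ft_force': array([ 0.11884066,  0.43947248, -0.59819874]), 'moment': array([0.00484258, 0.02020705, 0.0210286 ]), 'width': 87.28239451818109} 18.700000000000003
{'vertical_fov': 53.300680685456385, 'cx': 253.75828780093676, 'cy': 194.90661188337725, 'origin': array([1107.16120318, -195.7066568 ,  786.5832953 ]), 'attitude': array([-2.16892892, -1.36701346,  0.45700571])} 0.0 1886.8247
{'vertical_fov': 50.88322138609801, 'cx': 236.2482835644794, 'cy': 189.62032364659657, 'origin': array([ 538.42036141,   18.79544923, 1123.44564877]), 'attitude': array([-2.19230026,  2.19550426, -0.07971976])} 0.0 1959.9635
```

View pics/scene0.png

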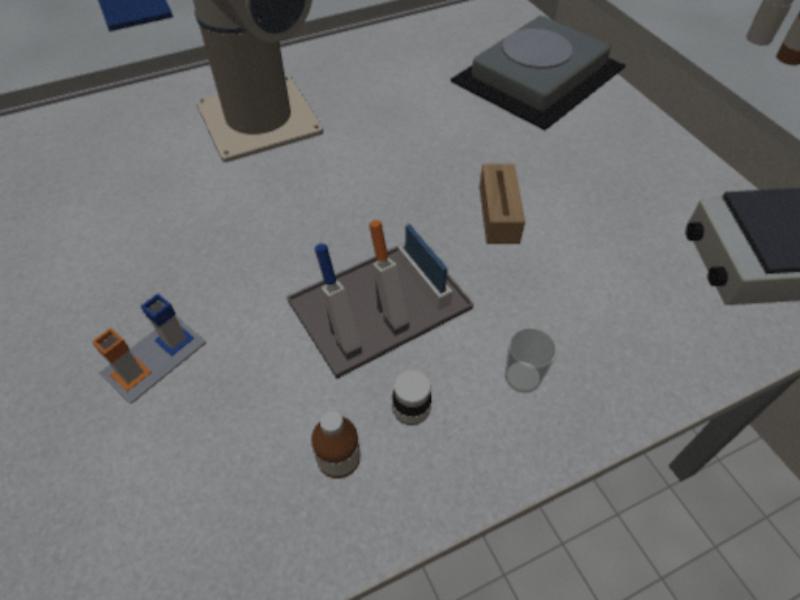

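View pics/top0.png

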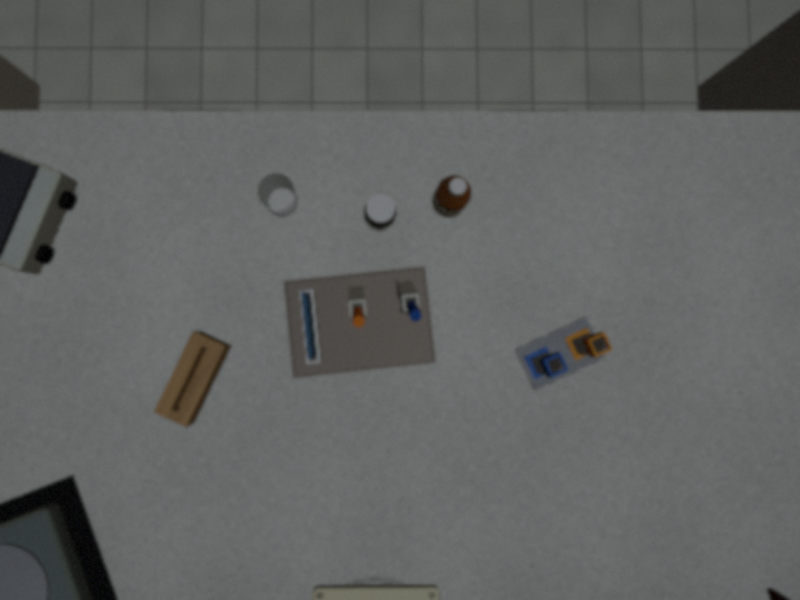

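Scene view: the blue rod is in the rack cell at (325,265), orange at (378,240), and the tile at (427,260). The stand is at (500,203) and the tubes at (158,308) and (112,345). Top view: blue grip is at (414,310), orange at (360,318), tile at (310,325), stand slot at (190,378), tubes at (553,364) and (598,345). Next I'll measure them by colour and depth.

```bash
cat > m.py <<'E'
from h import *
wins={'top':{'rb':(255,185,280,215),'ro':(218,190,240,215),'tb':(330,215,368,245),'to':(360,205,395,235),'tile':(185,180,210,240),'stand':(95,205,155,275)},
'scene':{'rb':(195,145,225,190),'ro':(230,135,255,175),'tb':(85,180,130,235),'to':(55,200,105,255),'tile':(252,140,295,195),'stand':(300,98,340,160)}}
def main():
  for n in('top','scene'):
    d=load(n);P=cloud(d);hsv=cv2.cvtColor(d['img'],cv2.COLOR_RGB2HSV).astype(int)
    blue=(abs(hsv[...,0]-110)<15)&(hsv[...,1]>110); org=(hsv[...,0]<18)&(hsv[...,1]>110)
    for k,(a,b,c,e) in wins[n].items():
        m=np.zeros(blue.shape,bool);m[b:e,a:c]=1
        m&=(blue if k in('rb','tb','tile') else org if k!='stand' else P[...,2]>45)
        lo=dict(rb=120,ro=120,tb=85,to=85,tile=85,stand=45)[k]
        q=P[m&(P[...,2]>lo)&(P[...,2]<220)]
        if len(q)<5: print(n,k,len(q),m.sum());continue
        print(n,k,len(q),'mean',q.mean(0).round(1),'z5/95',np.percentile(q[:,2],[5,50,95]).round(1))
        if k[0]=='r':
            c=q.mean(0);v=np.linalg.svd(q-c)[2][0];v*=np.sign(v[2]);print('   axis',v.round(3))
        else:
            (cx,cy),(w,h),_=r=cv2.minAreaRect(q[:,:2].astype(np.float32)); bx=cv2.boxPoints(r)
            e=[bx[1]-bx[0],bx[2]-bx[1]];L=max(e,key=np.linalg.norm)
            print('   rect',np.round([cx,cy,w,h],1),'long dir deg',np.degrees(np.arctan2(L[1],L[0])).round(1))
if __name__=='__main__': main()
E
python3 m.py
python3 - <<'E'
from h import *
d=load('top');P=cloud(d)
# tray : low objects region
m=(P[...,2]>3)&(P[...,2]<40); m[:165]=0;m[245:]=0;m[:,:175]=0;m[:,285:]=0
q=P[m];print(len(q),np.percentile(q[:,2],[5,50,95]));r=cv2.minAreaRect(q[:,:2].astype(np.float32));print(r)
b=P[250:300,220:330,2];print('bench z',np.median(b),b.std())
im=[]
for n,(a,b,c,e) in(('top',(90,165,400,275)),):
  cr=d['img'][b:e,a:c,::-1]
  cv2.imwrite('pics/t1.png',cv2.convertScaleAbs(cv2.resize(cr,None,fx=2.58,fy=2.58,interpolation=cv2.INTER_CUBIC),alpha=1.6))
E
```

```text
top rb 61 mean [576.1 -56.4 179.9] z5/95 [148.1 186.3 191.6]
   axis [-0.47  -0.088  0.878]
top ro 72 mean [567.4  26.7 179.2] z5/95 [147.3 186.4 190.8]
   axis [-0.466 -0.037  0.884]
top tb 86 mean [ 492.6 -289.9   95.4] z5/95 [ 87.3  96.1 100. ]
   rect [ 492.3 -292.6   30.9   29.8] long dir deg 24.0
top to 93 mean [ 524.9 -362.4   95.1] z5/95 [ 87.1  96.4 100.5]
   rect [ 524.9 -364.5   31.    30.2] long dir deg 22.2
top tile 87 mean [557.3 108.9  96.2] z5/95 [92.8 96.4 99. ]
   rect [558.  109.2  99.5   5.4] long dir deg 6.0
top stand 1218 mean [468.7 310.3  55.8] z5/95 [50.8 56.1 59.5]
   rect [468.9 311.1  60.8 150.6] long dir deg -25.0
scene rb 173 mean [582.5 -55.9 164.5] z5/95 [136.3 164.6 188.1]
   axis [-0.332 -0.031  0.943]
scene ro 177 mean [573.4  28.  163.6] z5/95 [135.4 164.6 188.2]
   axis [-0.326 -0.021  0.945]
scene tb 136 mean [ 495.1 -290.2   93.4] z5/95 [86.6 93.9 98.2]
   rect [ 492.3 -290.2   31.2   30.2] long dir deg 23.8
scene to 160 mean [ 526.7 -362.3   93.7] z5/95 [86.8 94.6 98.4]
   rect [ 524.4 -363.2   31.8   30.4] long dir deg 23.9
scene tile 91 mean [563.2 112.4  94.8] z5/95 [88.4 95.2 97.6]
   rect [560.7 112.8 101.6   6.7] long dir deg 5.5
scene stand 821 mean [473.4 310.7  55.1] z5/95 [49.2 55.6 58.1]
   rect [467.3 314.1  60.2 156.3] long dir deg -25.4
5103 [ 3.51574402  6.9266956  16.38409539]
((568.6699829101562, 26.630897521972656), (303.3955078125, 219.3158721923828), 89.86685943603516)
bench z 0.6763445567210056 67.61493013968827
```

Run:
```python
from h import *; from m import wins; from scipy.optimize import least_squares
o=ctrl.get_obs();M=R.from_rotvec(o['orientation']).as_matrix();print('tool x,y',M[:,0].round(3),M[:,1].round(3),'yaw of y',np.degrees(np.arctan2(M[1,1],M[0,1])))
yw=np.radians(6);ax=np.array([-np.sin(.3)*np.cos(yw),-np.sin(.3)*np.sin(yw),np.cos(.3)])
for k in('rb','ro'):
  for ns in(('top',),('scene',),('top','scene')):
    Q=[]
    for n in ns:
      d=load(n);P=cloud(d);h=cv2.cvtColor(d['img'],cv2.COLOR_RGB2HSV).astype(int)
      c=(abs(h[...,0]-110)<15) if k=='rb' else (h[...,0]<18)
      a,b,cc,e=wins[n][k];m=np.zeros(c.shape,bool);m[b:e,a:cc]=1
      m&=c&(h[...,1]>110)&(P[...,2]>135)&(P[...,2]<(180 if n=='scene' else 184));Q.append(P[m])
    Q=np.vstack(Q)
    def f(p):
      w=Q-np.array([p[0],p[1],160.]);w=w-np.outer(w@ax,ax);return np.linalg.norm(w,axis=1)-9
    s=least_squares(f,[Q[:,0].mean()-5,Q[:,1].mean()],loss='soft_l1')
    print(k,ns,len(Q),'axis xy at z160',s.x.round(1),'res',np.abs(f(s.x)).mean().round(2))
```

```text
tool x,y [0.952 0.305 0.   ] [ 0.305 -0.952 -0.001] yaw of y -72.2507880379654
rb ('top',) 22 axis xy at z160 [578.4 -58. ] res 0.35
rb ('scene',) 125 axis xy at z160 [576.3 -54.8] res 0.76
rb ('top', 'scene') 147 axis xy at z160 [576.5 -54.9] res 0.83
ro ('top',) 25 axis xy at z160 [569.3  27.1] res 0.34
ro ('scene',) 123 axis xy at z160 [567.4  29.8] res 0.84
ro ('top', 'scene') 148 axis xy at z160 [567.7  29.6] res 1.01
```

View pics/t1.png

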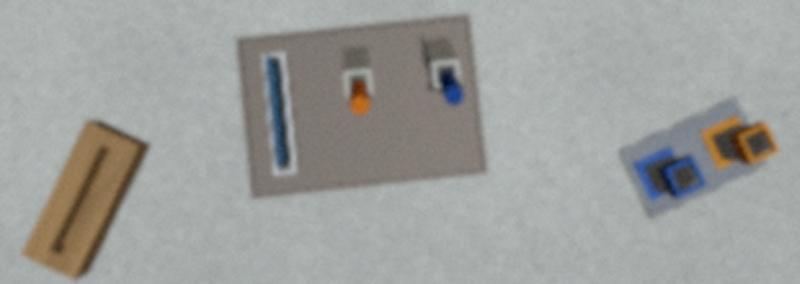

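The crop agrees with the measurements: rack yaw is about 6°, caddy about 24°, stand about -25°. I'll go above the blue rod.

>>> play_rows:
  increments: "1 0 0 0.05 0;1 0 0 0.045 0;1 0.027 0.038 0 -0.85;1 0.027 0.038 0 -0.85;1 0.027 0.038 0 -0.85;1 0.027 0.038 0 -0.85;1 0.027 0.038 0 -0.85;1 0.027 0.038 0 -0.85;1 0.027 0.038 0 -0.85;1 0.027 0.038 0 -0.85;1 0.027 0.038 0 -0.85;1 0.027 0.038 0 -0.85;1 0.027 0.038 0 -0.85;1 0.027 0.038 0 -0.85;1 0.027 0.038 0 -0.85;1 0.027 0.038 0 -0.7;1 0.009 0.007 0 0;1 0 0 0 0"

```text
t: 1.9
ee_pos: [578.1, -55.1, 280.5]
orientation: [3.137, 0.169, -0.001]
ft_force: [0.2, -0.3, -0.9]
width: 88.0
```

```bash
cat > w.py <<'E'
import sys
from h import *
d=get('wrist');o=ctrl.get_obs();M=R.from_rotvec(o['orientation']).as_matrix()
print('t',o['t'],'pos',o['ee_pos'].round(1),'yaw y',np.degrees(np.arctan2(M[1,1],M[0,1])).round(2),'F',o['ft_force'].round(1),'w',round(o['width'],1),'q6',o['qpos'][5].round(2))
print(d['origin'],d['range_z'].min(),d['range_z'].max())
cv2.imwrite(f'pics/{sys.argv[1]}.png',cv2.convertScaleAbs(d['img'][:,:,::-1],alpha=1.6))
E
python3 w.py w1
python3 - <<'E'
from h import *
from scipy.optimize import least_squares
d=load('wrist');P=cloud(d);h=cv2.cvtColor(d['img'],cv2.COLOR_RGB2HSV).astype(int)
b=(abs(h[...,0]-112)<15)&(h[...,1]>110)&(P[...,2]>120)&(P[...,2]<210)
q=P[b];print(len(q),q.mean(0),np.percentile(q,[2,98],axis=0).round(1))
t=q[q[:,2]>184];print('top face',len(t),t.mean(0))
E
```

```text
t 1.95 pos [577.2 -56.2 280.6] yaw y -83.92 F [-0.5 -0.4  0.4] w 87.6 q6 1.35
[642.45164223 -48.34018196 480.54097739] 0.0 566.84454
628 [578.72582979 -56.47638586 172.71879569] [[563.2 -64.5 137.1]
 [592.7 -48.4 191.2]]
top face 262 [570.94565647 -57.38903702 188.73358423]
```

View pics/w1.png

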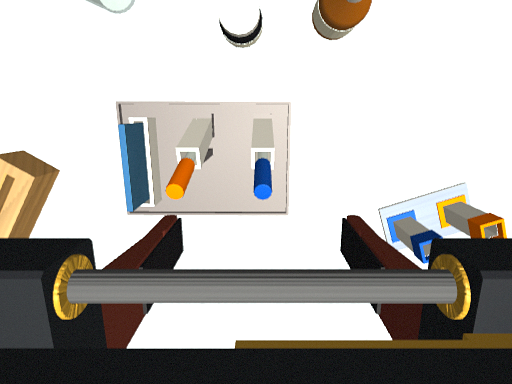

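The wrist view shows the blue grip at (262,178), lying between the jaws and aligned with them. Measured at z 160, it is where the tool already stands, so I'll descend and grip.

>>> play_rows:
  increments: "1 0 0 -0.045 0;1 0 0 -0.045 0;1 0 0 -0.03 0;1 0 0 -0.0195 0;1 0 0 0 0;0 0 0 0 0;0 0 0 0 0;0 0 0 0 0;0 0 0 0 0;0 0 0 0 0;0 0 0 0 0"

```text
t: 3.05
ee_pos: [577.7, -56.2, 142.0]
orientation: [3.137, 0.165, 0.001]
ft_force: [0.4, -0.2, -0.0]
width: 43.0
```

>>> play_rows:
  increments: "0 0 0 0 0;0 0 0 0 0;0 0 0 0 0;0 0 0 0 0;0 0 0 0 0;0 0 0 0 0"

```text
t: 3.65
ee_pos: [577.5, -56.2, 141.6]
orientation: [-3.137, -0.164, 0.0]
ft_force: [0.6, 0.2, 0.2]
width: 16.7
```

>>> play_rows:
  increments: "0 -0.0031 -0.0003 0.01 0;0 -0.0062 -0.0006 0.02 0;0 -0.0062 -0.0006 0.02 0;0 -0.0062 -0.0006 0.02 0;0 -0.0062 -0.0006 0.02 0;0 -0.0062 -0.0006 0.02 0;0 -0.0031 -0.0003 0.01 0;0 0 0 0.04 0;0 0 0 0 0"

```text
t: 4.55
ee_pos: [542.8, -60.2, 306.6]
orientation: [3.136, 0.164, 0.013]
ft_force: [0.1, -0.8, -0.3]
width: 16.7
```

```bash
cat > rodfit.py <<'E'
import sys
from h import *
# angle of the held rod grip from the scene and wrist clouds; arg colour
o=ctrl.get_obs();p=o['ee_pos'];print(o['t'],p.round(1),o['width'],o['ft_force'].round(1))
for n in('scene','wrist'):
    d=get(n);P=cloud(d);h=cv2.cvtColor(d['img'],cv2.COLOR_RGB2HSV).astype(int)
    c=(abs(h[...,0]-112)<15) if sys.argv[1]=='b' else (h[...,0]<18)
    m=c&(h[...,1]>110)&(np.linalg.norm(P[...,:2]-p[:2],axis=-1)<60)&(P[...,2]>p[2]-60)&(P[...,2]<p[2]+80)
    q=P[m]
    if len(q)<10: print(n,len(q));continue
    ct=q.mean(0);v=np.linalg.svd(q-ct)[2][0];v*=np.sign(v[2])
    print(n,len(q),'mean',ct.round(1),'axis',v.round(3),'z',np.percentile(q[:,2],[2,98]).round(1))
    if n=='scene':
        f=192/np.tan(np.radians(d['vertical_fov'])/2)
        g=rot(d).T@(p+[0,0,-30]-np.array(d['origin'])); u,v=int(g[0]/g[2]*f+d['cx']),int(g[1]/g[2]*f+d['cy'])
        cr=d['img'][max(v-80,0):v+80,max(u-80,0):u+80,::-1]
        cv2.imwrite(f'pics/{sys.argv[2]}.png',cv2.convertScaleAbs(cv2.resize(cr,None,fx=3.5,fy=3.5,interpolation=cv2.INTER_CUBIC),alpha=1.5))
E
python3 rodfit.py b s2
```

```text
4.55 [542.8 -60.2 306.6] 16.738885882072978 [ 0.1 -0.8 -0.3]
scene 238 mean [549.1 -59.1 327.4] axis [-0.3    0.018  0.954] z [299.6 354.3]
wrist 2185 mean [543.  -60.2 335.3] axis [-0.378 -0.04   0.925] z [300.  353.5]
```

View pics/s2.png

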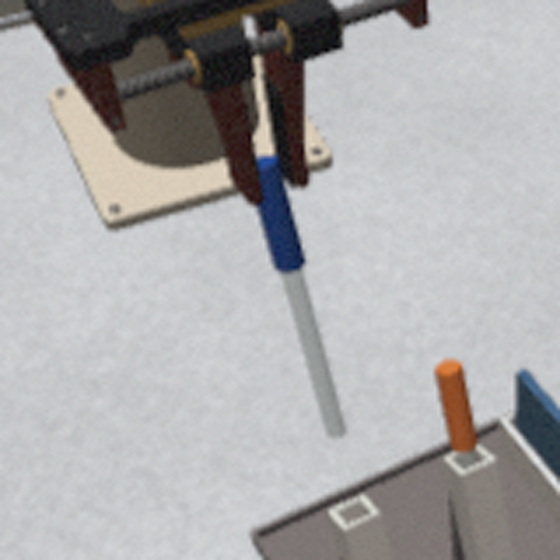

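The crop shows the blue rod held at its grip, glass end free at (335,432) and clear of the rack, still leaning 0.30. I'll carry it over the blue tube, turning 18° to line up with the caddy.

>>> play_rows:
  increments: "0 -0.006 -0.015 0 1;0 -0.0108 -0.031 0 2.25;0 -0.0108 -0.031 0 2.25;0 -0.0108 -0.031 0 2.25;0 -0.0108 -0.031 0 2.25;0 -0.0108 -0.031 0 2.25;0 -0.0108 -0.031 -0.01 2.25;0 -0.0108 -0.031 -0.02 2.25;0 -0.005 -0.015 -0.015 1.25;0 0 0 0 0;0 0 0 0 0"

```text
t: 5.75
ee_pos: [453.1, -306.2, 255.5]
orientation: [-3.071, -0.65, 0.003]
ft_force: [0.7, -1.0, 0.2]
width: 16.7
```

```bash
cat > tube.py <<'E'
import sys
from h import *
# tube rims seen by wrist; and the glass foot of the held rod seen in the scene cloud
o=ctrl.get_obs();p=o['ee_pos'];M=R.from_rotvec(o['orientation']).as_matrix()
print(o['t'],p.round(1),'yaw',np.degrees(np.arctan2(M[1,1],M[0,1])).round(2))
for n in ('wrist','scene'):
  d=get(n);P=cloud(d);h=cv2.cvtColor(d['img'],cv2.COLOR_RGB2HSV).astype(int)
  for k,c,g in(('b',(abs(h[...,0]-112)<15),(492,-291)),('o',(h[...,0]<18),(525,-364))):
    q=P[c&(h[...,1]>110)&(abs(P[...,2]-96)<5)&(np.linalg.norm(P[...,:2]-g,axis=-1)<35)]
    if len(q)>5: print(n,k,len(q),np.round(cv2.minAreaRect(q[:,:2].astype(np.float32)),1) if 0 else cv2.minAreaRect(q[:,:2].astype(np.float32)))
  for a in np.arange(110,230,15):
    q=P[(P[...,2]>p[2]+a-226-15)&(P[...,2]<p[2]+a-226)&(np.linalg.norm(P[...,:2]-p[:2],axis=-1)<70)&(P[...,2]>101)]
    if len(q)>3: print('  ',n,len(q),q.mean(0).round(1))
E
python3 tube.py
```

```text
5.75 [ 453.1 -306.2  255.5] yaw -66.08
wrist b 294 ((491.3602600097656, -292.6931457519531), (30.11073875427246, 29.635765075683594), 23.861600875854492)
wrist o 58 ((524.4027099609375, -365.192138671875), (28.280662536621094, 30.823623657226562), 24.16609764099121)
   wrist 52 [ 491.4 -289.8  148.3]
   wrist 80 [ 487.6 -291.4  162.2]
   wrist 92 [ 483.2 -293.4  177.5]
   wrist 99 [ 479.3 -294.9  192.1]
   wrist 126 [ 475.3 -296.9  207.3]
   wrist 145 [ 471.1 -298.8  222.3]
   wrist 137 [ 467.7 -300.1  236.1]
scene b 92 ((491.6724853515625, -290.5658874511719), (31.457075119018555, 29.995582580566406), 24.5211238861084)
scene o 117 ((524.2269897460938, -363.2484436035156), (33.406063079833984, 30.115617752075195), 24.311643600463867)
   scene 33 [ 491.4 -288.4  148. ]
   scene 40 [ 487.3 -290.3  161.9]
   scene 39 [ 483.5 -291.8  177.1]
   scene 40 [ 479.6 -293.6  192. ]
   scene 45 [ 475.2 -296.   206.6]
   scene 46 [ 471.3 -297.5  222. ]
   scene 46 [ 467.2 -299.4  237.1]
```

>>> play_rows:
  increments: "0 0.003 -0.0015 -0.015 0;0 0 0 -0.02 0;0 0 0 -0.012 0;0 0 0 -0.0095 0;0 0 0 0 0"

```text
t: 6.35
ee_pos: [456.2, -307.5, 198.7]
orientation: [-3.071, -0.653, 0.003]
ft_force: [0.6, -0.3, -1.0]
width: 17.1
```

>>> play_rows:
  increments: "0 0.0045 0.002 0 0;0 0.0045 0.002 0 0;0 0.0045 0.002 0 0;0 0.0045 0.002 0 0;0 0 0 0 0"

```text
t: 6.85
ee_pos: [475.5, -300.2, 200.5]
orientation: [3.072, 0.654, 0.001]
ft_force: [-0.7, 0.4, -0.4]
width: 17.2
```

```bash
python3 tube.py; python3 -c "
from h import *
print(ctrl.get_obs()['ft_force'])"
```

```text
6.85 [ 475.5 -300.2  200.5] yaw -65.97
wrist b 467 ((491.3600158691406, -292.618896484375), (30.520824432373047, 30.544126510620117), 24.462440490722656)
wrist o 118 ((524.2232055664062, -364.8823547363281), (30.184066772460938, 31.233821868896484), 24.5888614654541)
   wrist 57 [ 496.3 -291.6  108.2]
   wrist 76 [ 493.6 -292.8  122.3]
   wrist 86 [ 491.2 -293.9  137.3]
   wrist 95 [ 488.7 -295.1  152.2]
   wrist 125 [ 485.8 -296.1  167.1]
   wrist 84 [ 484.  -296.8  179.5]
scene b 81 ((491.34539794921875, -290.5813903808594), (32.6057014465332, 29.896728515625), 23.371862411499023)
scene o 115 ((524.4476928710938, -363.32342529296875), (31.76490592956543, 30.166847229003906), 24.217988967895508)
   scene 28 [ 495.5 -291.   107.5]
   scene 30 [ 492.6 -291.7  121.9]
   scene 35 [ 490.2 -292.8  137.1]
   scene 34 [ 487.3 -293.9  152.2]
   scene 35 [ 485.3 -295.2  167.4]
   scene 32 [ 482.9 -296.4  181.3]
[-0.38923842 -0.84562929 -0.35296261]
```

The rod is turning upright in the pads as planned: its slope has gone from 0.30 to 0.18. Continuing.

>>> play_rows:
  increments: "0 0.0045 0.0023 0 0;0 0.0045 0.0023 0 0;0 0.0045 0.0023 0 0;0 0.0045 0.0023 0 0;0 0.0035 0.0018 0 0;0 0 0 0 0;0 -0.003 -0.0013 -0.005 0;0 0 0 0 0"

```text
t: 7.75
ee_pos: [492.4, -290.4, 194.3]
orientation: [-3.072, -0.653, 0.002]
ft_force: [-0.7, 0.7, -0.4]
width: 16.7
```

```bash
python3 tube.py|grep -v -e b -e ' o '; python3 -c "
from h import *
print(ctrl.get_obs()['ft_force'])"
```

```text
7.75 [ 492.4 -290.4  194.3] yaw -66.01
   wrist 26 [ 497.8 -288.9  104.6]
   wrist 55 [ 497.  -289.5  115.6]
   wrist 66 [ 496.2 -289.6  130.8]
   wrist 81 [ 495.  -290.4  145.7]
   wrist 94 [ 494.1 -290.4  161. ]
   wrist 39 [ 493.8 -290.6  171.8]
   scene 15 [ 497.  -288.1  104.7]
   scene 26 [ 496.3 -288.5  115.9]
   scene 32 [ 495.4 -288.9  130.8]
   scene 28 [ 494.  -289.5  145.8]
   scene 31 [ 493.6 -289.6  160.8]
   scene 27 [ 492.9 -289.5  174.8]
[-0.79421518  0.20852161 -0.95685914]
```

>>> play_rows:
  increments: "0 0 -0.001 -0.01 0;0 0 0 -0.012 0;0 0 0 -0.012 0;0 0 0 -0.012 0;0 0 0 -0.01 0;0 0 0 -0.005 0;0 0 0 0 0"

```text
t: 8.55
ee_pos: [492.7, -291.3, 133.1]
orientation: [-3.072, -0.653, 0.002]
ft_force: [0.0, -0.3, -0.9]
width: 16.4
```

>>> play_rows:
  increments: "0 0 0 -0.002 0;0 0 0 -0.002 0;0 0 0 0 0"

```text
t: 8.85
ee_pos: [493.4, -291.7, 130.3]
orientation: [3.073, 0.653, 0.001]
ft_force: [0.5, 0.3, -1.2]
width: 17.1
```

>>> play_rows:
  increments: "0 0 0 -0.001 0;0 0 0 0 0"

```text
t: 9.05
ee_pos: [493.6, -291.9, 129.7]
orientation: [3.072, 0.653, 0.001]
ft_force: [-1.4, -0.4, 2.6]
width: 16.8
```

>>> play_rows:
  increments: "0 0 0 -0.001 0;0 0 0 0 0"

```text
t: 9.25
ee_pos: [494.3, -292.3, 129.5]
orientation: [3.071, 0.653, 0.003]
ft_force: [-1.8, -0.8, 8.3]
width: 17.0
```

Foot is on the floor: 8 N, at the height expected. I'll release, rise and go to the orange rod.

>>> play_rows:
  increments: "0.2 0 0 0.001 0;0.35 0 0 0 0;0.4 0 0 0 0;0.5 0 0 0 0;0.5 0 0 0.02 0;0.5 0 0 0.04 0;1 0 0 0.05 0;1 0 0 0.04 0;1 0.009 0.04 0 -2.25;1 0.009 0.04 0 -2.25;1 0.009 0.04 0 -2.25;1 0.009 0.04 0 -2.25;1 0.009 0.04 0 -2.25;1 0.009 0.04 0 -2.25;1 0.009 0.04 0 -2.25;1 0.009 0.04 0 -2.25;1 0 0 0 0;1 0 0 0 0"

```text
t: 11.05
ee_pos: [565.1, 29.0, 278.8]
orientation: [3.137, 0.168, -0.001]
ft_force: [0.1, 0.8, 0.5]
width: 88.0
```

```bash
python3 w.py w2
python3 - <<'E'
from h import *
d=load('wrist');s=get('scene')
for n,d in(('w',d),('s',s)):
  P=cloud(d);h=cv2.cvtColor(d['img'],cv2.COLOR_RGB2HSV).astype(int)
  q=P[(h[...,0]<18)&(h[...,1]>110)&(P[...,2]>120)&(P[...,2]<210)&(abs(P[...,1]-28)<40)&(abs(P[...,0]-568)<40)]
  t=q[q[:,2]>184];print(n,'orange',len(q),q.mean(0).round(1),'top',t.mean(0).round(1))
  q=P[(abs(h[...,0]-112)<15)&(h[...,1]>110)&(np.linalg.norm(P[...,:2]-[491,-291],axis=-1)<25)&(P[...,2]>103)]
  if len(q)>5: print(n,'blue in tube',len(q),q.mean(0).round(1),np.percentile(q[:,2],[2,98]).round(1))
a=s['img'][150:260,40:260,::-1];cv2.imwrite('pics/s3.png',cv2.convertScaleAbs(cv2.resize(a,None,fx=3,fy=3,interpolation=cv2.INTER_CUBIC),alpha=1.5))
E
```

```text
t 11.1 pos [565.   28.1 278.9] yaw y -83.94 F [ 1.1 -0.  -0.6] w 88.0 q6 1.49
[629.39353635  35.8190558  478.86088988] 0.0 564.71246
w orange 652 [569.6  27.9 172.7] top [561.7  27.1 188.6]
s orange 178 [573.4  28.1 163.5] top [564.2  28.1 187.3]
s blue in tube 172 [ 485.8 -294.   152. ] [120.  176.4]
```

The blue rod's grip spans z 120–176 in its tube, so it is fully down. Now the orange rod.

>>> play_rows:
  increments: "1 0.0033 0 -0.045 0;1 0 0 -0.045 0;1 0 0 -0.03 0;1 0 0 -0.018 0;0.5 0 0 0 0;0 0 0 0 0;0 0 0 0 0;0 0 0 0 0;0 0 0 0 0;0 0 0 0 0;0 0 0 0 0;0 0 0 0 0;0 0 0 0 0;0 0 0 0 0;0 0 0 0 0;0 0 0 0 0;0 0 0 0 0"

```text
t: 12.85
ee_pos: [568.6, 28.4, 141.1]
orientation: [-3.137, -0.164, 0.0]
ft_force: [0.5, -0.4, 1.1]
width: 17.0
```

>>> play_rows:
  increments: "0 -0.0031 -0.0003 0.01 0;0 -0.0062 -0.0006 0.02 0;0 -0.0062 -0.0006 0.02 0;0 -0.0062 -0.0006 0.02 0;0 -0.0062 -0.0006 0.02 0;0 -0.0062 -0.0006 0.02 0;0 -0.0031 -0.0003 0.01 0;0 0 0 0.05 0;0 0 0 0.02 0;0 0 0 0 0"

```text
t: 13.85
ee_pos: [533.0, 24.8, 334.6]
orientation: [3.137, 0.164, 0.01]
ft_force: [-0.7, -0.5, -1.1]
width: 17.0
```

```bash
python3 rodfit.py o s4
```

```text
13.85 [533.   24.8 334.6] 16.981605879906333 [-0.7 -0.5 -1.1]
scene 382 mean [540.3  24.  368.7] axis [-0.056 -0.061  0.997] z [327.8 412.7]
wrist 3204 mean [536.1  24.9 373.5] axis [-0.039 -0.001  0.999] z [328.8 412.3]
```

>>> play_rows:
  increments: "0 -0.002 -0.02 0 0.9;0 -0.0044 -0.0405 0 1.8;0 -0.0044 -0.0405 0 1.8;0 -0.0044 -0.0405 0 1.8;0 -0.0044 -0.0405 0 1.8;0 -0.0044 -0.0405 0 1.8;0 -0.0044 -0.0405 0 1.8;0 -0.0044 -0.0405 0 1.8;0 -0.0044 -0.0405 0 1.8;0 -0.0044 -0.0405 0 1.8;0 -0.002 -0.02 0 0.9;0 0 0 -0.04 0;0 0 0 -0.04 0;0 0 0 0 0"

```text
t: 15.35
ee_pos: [483.5, -376.7, 243.2]
orientation: [-3.062, -0.65, 0.014]
ft_force: [-0.8, 0.4, -1.7]
width: 17.0
```

```bash
python3 tube.py
```

```text
15.35 [ 483.5 -376.7  243.2] yaw -66.03
wrist b 326 ((491.5129699707031, -292.7081604003906), (29.250629425048828, 31.094257354736328), 24.141021728515625)
wrist o 24 ((522.2073974609375, -373.5868835449219), (25.55767059326172, 26.194103240966797), 58.275508880615234)
   wrist 53 [ 519.8 -359.7  136.4]
   wrist 77 [ 516.1 -361.3  150.2]
   wrist 93 [ 511.2 -361.7  165.1]
   wrist 103 [ 507.7 -363.4  179.6]
   wrist 125 [ 504.7 -367.2  195. ]
   wrist 140 [ 500.7 -368.9  210.1]
   wrist 137 [ 497.6 -370.6  223.8]
scene b 83 ((492.0223083496094, -290.7015075683594), (30.682125091552734, 29.962051391601562), 23.130935668945312)
scene o 116 ((524.6220703125, -363.10662841796875), (31.25094985961914, 30.493501663208008), 25.062105178833008)
   scene 26 [ 522.  -359.2  136.7]
   scene 42 [ 519.2 -360.8  149.4]
   scene 46 [ 515.1 -362.3  164.8]
   scene 45 [ 511.1 -364.5  179.6]
   scene 47 [ 506.9 -366.2  194.5]
   scene 50 [ 503.3 -368.1  209.5]
   scene 55 [ 499.1 -370.1  225.1]
```

>>> play_rows:
  increments: "0 0.0055 -0.0034 -0.01 0;0 0 0 -0.015 0;0 0 0 -0.011 0;0 0 0 -0.008 0;0 0 0 0 0"

```text
t: 15.95
ee_pos: [492.5, -382.4, 205.6]
orientation: [-3.071, -0.653, 0.003]
ft_force: [-0.3, -0.3, -1.1]
width: 17.1
```

>>> play_rows:
  increments: "0 -0.0035 0.0023 0 0;0 0 0 -0.006 0;0 0 0 0 0"

```text
t: 16.25
ee_pos: [489.4, -380.6, 200.8]
orientation: [-3.073, -0.653, 0.001]
ft_force: [0.6, 0.1, -1.1]
width: 17.0
```

>>> play_rows:
  increments: "0 0.0044 0.002 0 0;0 0.0044 0.002 0 0;0 0.0044 0.002 0 0;0 0.0044 0.002 0 0;0 0.0044 0.002 0 0;0 0.0044 0.002 0 0;0 0.0044 0.002 0 0;0 0.0044 0.002 0 0;0 0.0044 0.002 0 0;0 0 0 0 0;0 -0.003 -0.0013 -0.005 0;0 0 0 0 0"

```text
t: 17.45
ee_pos: [525.5, -364.0, 195.3]
orientation: [-3.072, -0.653, 0.002]
ft_force: [-0.7, 0.7, -0.7]
width: 16.9
```

```bash
python3 tube.py|grep -v -e b -e ' o '; python3 -c "
from h import *
print(ctrl.get_obs()['ft_force'])"
```

```text
17.45 [ 525.5 -364.   195.3] yaw -66.01
   wrist 28 [ 530.9 -362.8  105.1]
   wrist 57 [ 530.2 -362.5  116.9]
   wrist 68 [ 529.1 -362.8  131.8]
   wrist 80 [ 528.4 -363.6  147.2]
   wrist 93 [ 527.1 -363.7  162.3]
   wrist 43 [ 527.  -363.8  173. ]
   scene 16 [ 530.4 -361.   105. ]
   scene 32 [ 529.3 -361.1  116.3]
   scene 36 [ 528.4 -361.6  131.8]
   scene 34 [ 527.2 -362.   147.1]
   scene 37 [ 526.6 -362.4  162.2]
   scene 31 [ 525.4 -362.8  175.8]
[-0.47023856  0.16038918 -0.70082177]
```

>>> play_rows:
  increments: "0 -0.0005 0 -0.01 0;0 0 0 -0.012 0;0 0 0 -0.012 0;0 0 0 -0.012 0;0 0 0 -0.01 0;0 0 0 -0.006 0;0 0 0 -0.002 0;0 0 0 0 0"

```text
t: 18.35
ee_pos: [525.8, -364.0, 131.9]
orientation: [-3.073, -0.653, 0.0]
ft_force: [0.9, -0.4, -2.2]
width: 17.0
```

>>> play_rows:
  increments: "0 0 0 -0.001 0;0 0 0 0 0"

```text
t: 18.55
ee_pos: [526.1, -364.3, 131.6]
orientation: [3.072, 0.653, 0.001]
ft_force: [-0.2, 0.6, -0.9]
width: 16.9
```

>>> play_rows:
  increments: "0 0 0 -0.0015 0;0 0 0 0 0"

```text
t: 18.75
ee_pos: [525.9, -364.2, 129.8]
orientation: [3.073, 0.653, 0.0]
ft_force: [-0.3, -0.5, -0.1]
width: 16.9
```

>>> play_rows:
  increments: "0 0 0 -0.001 0;0 0 0 0 0"

```text
t: 18.95
ee_pos: [526.2, -364.4, 129.2]
orientation: [3.072, 0.653, 0.001]
ft_force: [-1.0, -1.2, 2.0]
width: 17.2
```

>>> play_rows:
  increments: "0 0 0 -0.001 0;0 0 0 0 0"

```text
t: 19.15
ee_pos: [526.7, -364.9, 129.1]
orientation: [3.071, 0.653, 0.003]
ft_force: [-0.7, 0.3, 7.7]
width: 16.9
```

>>> play_rows:
  increments: "0.2 0 0 0.001 0;0.35 0 0 0 0;0.45 0 0 0 0;0.5 0 0 0 0;0.5 0 0 0.02 0;0.5 0 0 0.04 0;0.5 0 0 0.05 0;0.5 0 0 0.03 0;0.5 0.0027 0.0395 0 -1.5;0.5 0.0027 0.0395 0 -1.5;0.5 0.0027 0.0395 0 -1.5;0.5 0.0027 0.0395 0 -1.5;0.5 0.0027 0.0395 0 -1.5;0.5 0.0027 0.0395 0 -1.5;0.5 0.0027 0.0395 0 -1.5;0.5 0.0027 0.0395 0 -1.5;0.5 0.0027 0.0395 0 -1.5;0.5 0.0027 0.0395 0 -1.5"

```text
t: 20.95
ee_pos: [552.6, 32.5, 268.6]
orientation: [-3.132, -0.245, 0.0]
ft_force: [0.5, -0.3, 0.0]
width: 43.9
```

>>> play_rows:
  increments: "0.5 0.0027 0.0395 0 -1.5;0.5 0.0027 0.0395 0 -1.5;0.5 0 0 0 0;0.5 0 0 0 0"

```text
t: 21.35
ee_pos: [558.0, 110.5, 268.4]
orientation: [3.137, 0.168, -0.001]
ft_force: [-0.7, -0.5, -0.2]
width: 43.9
```

```bash
python3 w.py w3
cat > tile.py <<'E'
from h import *
s=get('scene')
for n,d in(('w',load('wrist')),('s',s)):
  P=cloud(d);h=cv2.cvtColor(d['img'],cv2.COLOR_RGB2HSV).astype(int)
  q=P[(h[...,0]<18)&(h[...,1]>110)&(np.linalg.norm(P[...,:2]-[524,-364],axis=-1)<25)&(P[...,2]>103)]
  if len(q)>5: print(n,'orange in tube',len(q),np.percentile(q[:,2],[2,98]).round(1))
  q=P[(abs(h[...,0]-107)<20)&(h[...,1]>70)&(abs(P[...,2]-95)<4)&(np.linalg.norm(P[...,:2]-[560,111],axis=-1)<75)]
  if len(q)>5: print(n,'tile top',len(q),q.mean(0).round(1),cv2.minAreaRect(q[:,:2].astype(np.float32)))
  q=P[(abs(P[...,2]-56)<4)&(np.linalg.norm(P[...,:2]-[468,311],axis=-1)<90)]
  if len(q)>5: print(n,'stand',len(q),cv2.minAreaRect(q[:,:2].astype(np.float32)))
E
python3 tile.py
```

```text
t 21.4 pos [558.  109.6 268.4] yaw y -83.94 F [-0.4 -0.8 -0.5] w 44.2 q6 1.64
[622.28881845 117.27003855 468.40188956] 0.0 552.4948
w tile top 520 [557.9 112.   97.6] ((556.83984375, 111.99016571044922), (108.29651641845703, 6.219635963439941), 6.125656604766846)
w stand 3307 ((467.7981262207031, 312.11456298828125), (61.01911544799805, 151.3701934814453), 64.46176147460938)
s orange in tube 215 [118.2 176.4]
s tile top 122 [561.1 112.9  95.1] ((558.4223022460938, 112.81803131103516), (106.51630401611328, 8.19455337524414), 5.756605625152588)
s stand 736 ((467.4280090332031, 314.14117431640625), (60.832393646240234, 156.1237030029297), 64.81915283203125)
```

View pics/w3.png

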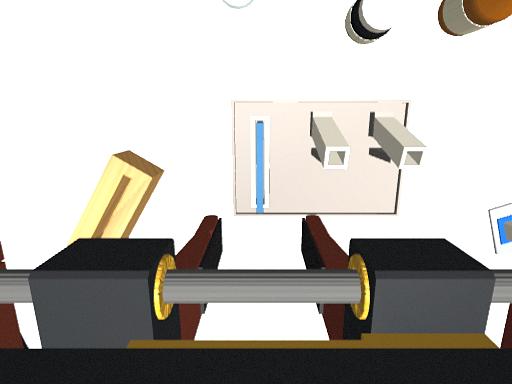

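The orange rod is fully down, its grip at z 118–176. The wrist view shows the tile at (260,165) centred between the jaws and the stand at (120,195). Joint 6 would go past its range at the stand, so I'll turn half a revolution before gripping.

>>> play_rows:
  increments: "0.5 0 0 0 8.5;0.5 0 0 0 8.5;0.5 0 0 0 8.5;0.5 0 0 0 8.5;0.5 0 0 0 8.5;0.5 0 0 0 8.5;0.5 0 0 0 8.5;0.5 0 0 0 8.5;0.5 0 0 0 8.5;0.5 0 0 0 8.5;0.5 0 0 0 8.5;0.5 0 0 0 8.5;0.5 0 0 0 8.5;0.5 0 0 0 8.5;0.5 0 0 0 8.5;0.5 0 0 0 8.5;0.5 0 0 0 8.5;0.5 0 0 0 8.5;0.5 0 0 0 8.5;0.5 0 0 0 8.5"

```text
t: 23.45
ee_pos: [558.3, 108.2, 268.7]
orientation: [-0.103, -3.14, 0.0]
ft_force: [-1.0, -0.2, 0.0]
width: 43.9
```

>>> play_rows:
  increments: "0.5 0 0.001 -0.03 8.5;0.5 0 0 -0.03 1.5;0.5 0 0 -0.03 0;0.5 0 0 0 0"

```text
t: 23.85
ee_pos: [555.4, 108.9, 175.1]
orientation: [0.161, -3.13, 0.002]
ft_force: [-0.5, 0.5, 0.4]
width: 43.9
```

```bash
python3 w.py w4; python3 tile.py
```

```text
t 23.9 pos [557.  109.4 177.4] yaw y 95.9 F [-0.1  0.2 -0.7] w 43.9 q6 -1.5
[491.51280567 102.23484254 375.63468871] 0.0 437.2259
w tile top 923 [554.4 111.9  97.6] ((556.5673217773438, 112.4477767944336), (109.12004089355469, 7.063838481903076), 5.894712924957275)
w stand 7134 ((468.6066589355469, 312.67022705078125), (61.844879150390625, 150.2780303955078), 64.71044921875)
s orange in tube 213 [118.9 177.2]
s tile top 122 [560.9 112.8  95.2] ((559.0204467773438, 113.15280151367188), (105.4427719116211, 8.122747421264648), 5.718715190887451)
s stand 732 ((467.1006774902344, 314.4090576171875), (60.70822525024414, 153.7032928466797), 64.79025268554688)
```

>>> play_rows:
  increments: "0.5 0.0005 0.0028 -0.03 0;0.5 0 0 -0.035 0;0.5 0 0 -0.03 0;0.5 0 0 -0.018 0;0.5 0 0 -0.005 0;0.3 0 0 0 0;0.1 0 0 0 0;0 0 0 0 0;0 0 0 0 0;0 0 0 0 0;0 0 0 0 0;0 0 0 0 0;0 0 0 0 0;0 0 0 0 0"

```text
t: 25.35
ee_pos: [558.7, 113.7, 60.6]
orientation: [0.164, -3.137, 0.0]
ft_force: [-0.6, -0.3, -0.4]
width: 0.4
```

Width reads 0.4, so nothing is in the jaws. I'll look before moving.

```bash
python3 w.py w5
python3 - <<'E'
from h import *
s=get('scene');a=s['img'][100:250,150:350,::-1]
w=cv2.imread('pics/w5.png');b=cv2.convertScaleAbs(cv2.resize(a,(512,384),interpolation=cv2.INTER_CUBIC),alpha=1.5)
cv2.imwrite('pics/c5.png',cv2.resize(np.hstack([w,b]),(800,300)))
E
```

```text
t 25.4 pos [558.7 113.7  60.6] yaw y 96.0 F [0.8 0.7 0. ] w 0.7 q6 -1.5
[493.44414858 106.63211346 260.70792134] 0.0 306.8198
```

View pics/c5.png

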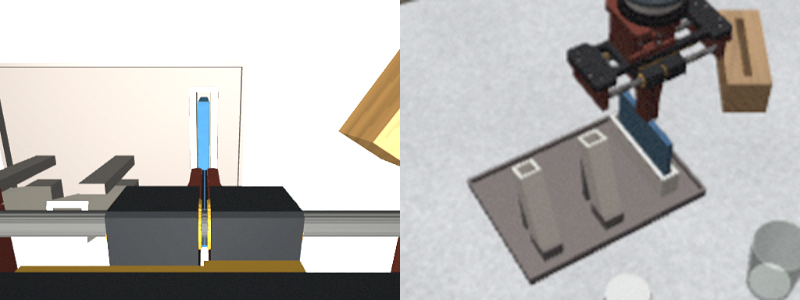

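>>> play_rows:
  increments: "0 0 0 0.005 0;0 0 0 0.01 0;0 0 0 0.005 0;0 0 0 0 0"

```text
t: 25.85
ee_pos: [559.7, 113.8, 82.0]
orientation: [-0.164, 3.135, 0.0]
ft_force: [0.1, -0.1, 0.5]
width: 0.6
```

```bash
python3 w.py w6
python3 - <<'E'
from h import *
s=get('scene')
for n,d in(('w',load('wrist')),('s',s)):
  P=cloud(d);h=cv2.cvtColor(d['img'],cv2.COLOR_RGB2HSV).astype(int)
  q=P[(abs(h[...,0]-107)<20)&(h[...,1]>70)&(P[...,2]>45)&(P[...,2]<140)&(np.linalg.norm(P[...,:2]-[560,111],axis=-1)<75)]
  print(n,len(q),'z',np.percentile(q[:,2],[2,50,95,98]).round(1),'x',np.percentile(q[:,0],[1,99]).round(1),'y',np.percentile(q[:,1],[1,50,99]).round(1))
  zz=np.percentile(q[:,2],97);t=q[q[:,2]>zz-4];print(cv2.minAreaRect(t[:,:2].astype(np.float32)))
w=cv2.imread('pics/w6.png')[100:300,150:400];cv2.imwrite('pics/c6.png',cv2.resize(w,None,fx=3,fy=3))
E
```

```text
t 25.9 pos [559.3 113.8  81.5] yaw y 96.0 F [ 0.5  0.1 -0.3] w 0.5 q6 -1.5
[493.94701125 106.7155093  281.97295414] 0.0 332.58643
w 1233 z [ 95.4  97.6  99.  127.1] x [502.1 556.1] y [103.7 109.4 115.1]
((549.7442016601562, 112.14822387695312), (1.0571539402008057, 1.0792598724365234), 8.936180114746094)
s 451 z [46.1 77.1 96.6 97.3] x [508.6 611.4] y [104.5 111.5 121.5]
((557.608154296875, 113.50516510009766), (107.33689880371094, 8.184003829956055), 5.861738681793213)
```

View pics/c6.png

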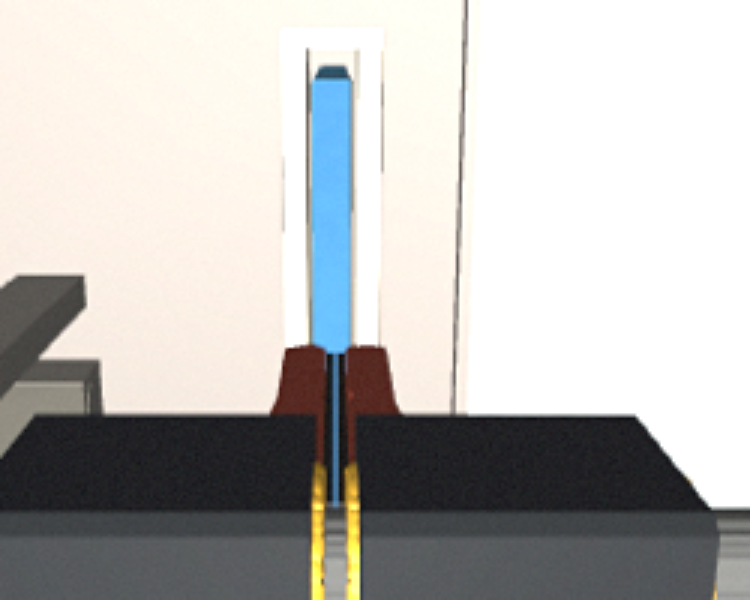

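Run:
```python
from h import *
d=load('wrist');P=cloud(d)
for v in (205,212,216,220,226,232,238):
  print(v,[tuple(P[v,u].round(0).astype(int)) for u in (240,245,250,254,258,261,264,268,272,276,280)])
s=load('scene');P=cloud(s);o=ctrl.get_obs();p=o['ee_pos'];yw=np.radians(6)
q=P-p;a=q[...,0]*np.cos(yw)+q[...,1]*np.sin(yw);b=-q[...,0]*np.sin(yw)+q[...,1]*np.cos(yw)
m=(abs(a)<18)&(abs(b)<60)&(P[...,2]>40)&(P[...,2]<150)
for z in range(50,150,8):
  k=m&(abs(P[...,2]-z)<4);
  if k.sum(): print(z,k.sum(),'b',np.percentile(b[k],[2,50,98]).round(1),'a',np.percentile(a[k],[2,98]).round(1),'rgb',s['img'][k].mean(0).round())
```

```text
205 [(np.int64(578), np.int64(96), np.int64(9)), (np.int64(567), np.int64(101), np.int64(44)), (np.int64(567), np.int64(105), np.int64(43)), (np.int64(550), np.int64(108), np.int64(97)), (np.int64(549), np.int64(110), np.int64(98)), (np.int64(549), np.int64(112), np.int64(98)), (np.int64(549), np.int64(114), np.int64(98)), (np.int64(571), np.int64(120), np.int64(23)), (np.int64(564), np.int64(122), np.int64(45)), (np.int64(565), np.int64(126), np.int64(43)), (np.int64(575), np.int64(132), np.int64(7))]
212 [(np.int64(585), np.int64(96), np.int64(8)), (np.int64(573), np.int64(101), np.int64(43)), (np.int64(572), np.int64(105), np.int64(44)), (np.int64(555), np.int64(108), np.int64(95)), (np.int64(554), np.int64(111), np.int64(97)), (np.int64(554), np.int64(112), np.int64(98)), (np.int64(554), np.int64(114), np.int64(97)), (np.int64(577), np.int64(121), np.int64(25)), (np.int64(570), np.int64(123), np.int64(45)), (np.int64(582), np.int64(129), np.int64(8)), (np.int64(581), np.int64(133), np.int64(8))]
216 [(np.int64(589), np.int64(96), np.int64(8)), (np.int64(576), np.int64(102), np.in
[... 2508 characters left out ...]
18 b [-4.2 -3.3 -1.9] a [-16.6  15.6] rgb [30. 41. 49.]
58 17 b [-4.  -3.4 -1.8] a [-17.1  15.4] rgb [31. 40. 49.]
66 15 b [-4.7 -3.7 -2.4] a [-15.9  16.7] rgb [30. 41. 48.]
74 22 b [-5.1 -3.7 -2.7] a [-16.1  17.6] rgb [31. 41. 49.]
82 21 b [-4.5 -3.4 -2.4] a [-17.7  16. ] rgb [31. 41. 50.]
90 22 b [-4.3 -3.3  2.5] a [-15.2  17.3] rgb [38. 51. 63.]
98 33 b [-4.   0.   4.3] a [-15.9  17.1] rgb [57. 76. 97.]
114 2 b [-5.9 -0.3  5.4] a [ 9.7 10.4] rgb [72. 70. 69.]
122 22 b [-8.2 -5.5  8.5] a [-8.9 11.6] rgb [42. 30. 29.]
130 26 b [-8.6 -5.1 10. ] a [-10.1  11.5] rgb [42. 29. 27.]
138 28 b [-8.7 -6.6  9.1] a [-9.4 11.7] rgb [39. 27. 25.]
146 28 b [-9.3 -5.3  9.2] a [-9.6 11.7] rgb [39. 26. 24.]
```

Both cameras put the fingertips about 37 mm above the reported TCP: tips at z 118 against 81.5. The jaws therefore closed just above the tile, which hasn't moved. The rods were held only by their top 10 mm or so, but both seated. I'll open, go down about 52 mm and grip with 30 mm of overlap.

>>> play_rows:
  increments: "0.5 -0.0015 -0.001 0 0;0.5 0 0 0 0;0.5 0 0 0 0;0.5 0 0 0 0;0.5 0 0 0 0;0.5 0 0 0 0;0.5 0 0 -0.02 0;0.5 0 0 -0.02 0;0.5 0 0 -0.0125 0;0.5 0 0 0 0;0.3 0 0 0 0;0 0 0 0 0;0 0 0 0 0;0 0 0 0 0;0 0 0 0 0;0 0 0 0 0;0 0 0 0 0;0 0 0 0 0;0 0 0 0 0"

```text
t: 27.85
ee_pos: [557.5, 112.8, 28.6]
orientation: [-0.164, 3.137, 0.0]
ft_force: [-0.6, 0.2, 4.9]
width: 7.7
```

>>> play_rows:
  increments: "0 0 0 0.01 0;0 0 0 0.02 0;0 0 0 0.02 0;0 0 0 0.03 0;0 0 0 0.03 0;0 -0.005 0.012 0 -2;0 -0.011 0.025 0 -4;0 -0.011 0.025 0 -4;0 -0.011 0.025 0 -4;0 -0.011 0.025 0 -4;0 -0.011 0.025 0 -4;0 -0.011 0.025 0 -4;0 -0.011 0.025 0 -4;0 -0.007 0.012 0 -1.3;0 0 0 0 0;0 0 0 0 0"

```text
t: 29.45
ee_pos: [468.0, 311.4, 138.1]
orientation: [-0.686, -3.066, 0.001]
ft_force: [1.0, 0.1, -2.7]
width: 8.0
```

```bash
cat > st.py <<'E'
import sys
from h import *
o=ctrl.get_obs();p=o['ee_pos'];M=R.from_rotvec(o['orientation']).as_matrix()
print(o['t'],p.round(1),'yaw',np.degrees(np.arctan2(M[1,1],M[0,1])).round(2),o['width'],o['ft_force'].round(1))
out=[]
for n in('wrist','scene','top'):
  d=get(n);P=cloud(d);h=cv2.cvtColor(d['img'],cv2.COLOR_RGB2HSV).astype(int)
  near=np.linalg.norm(P[...,:2]-[468,312],axis=-1)<95
  q=P[(abs(h[...,0]-107)<20)&(h[...,1]>70)&(P[...,2]>58)&near]
  if len(q)>9:
    zt=np.percentile(q[:,2],95);t=q[q[:,2]>zt-5]
    print(n,'tile',len(q),'z',np.percentile(q[:,2],[2,95]).round(1),'top rect',cv2.minAreaRect(t[:,:2].astype(np.float32)),'xyz rng',np.percentile(q,[1,99],axis=0).round(1).tolist())
    a=q[abs(q[:,2]-np.percentile(q[:,2],30))<6]; print('   lower slice',a.mean(0).round(1),cv2.minAreaRect(a[:,:2].astype(np.float32)))
  # stand top and slot (below mouth)
  m=near&(abs(P[...,2]-56)<5)&~((abs(h[...,0]-107)<20)&(h[...,1]>70)); q=P[m]
  if len(q)>50: print(n,'stand',len(q),cv2.minAreaRect(q[:,:2].astype(np.float32)))
E
python3 st.py
python3 - <<'E'
from h import *
a=load('wrist')['img'][:,:,::-1];b=load('scene')['img'][60:204,250:442,::-1]
cv2.imwrite('pics/c7.png',cv2.resize(np.hstack([cv2.convertScaleAbs(a,alpha=1.3),cv2.convertScaleAbs(cv2.resize(b,(512,384)),alpha=1.5)]),(800,300)))
E
```

```text
29.45 [468.  311.4 138.1] yaw 64.79 8.017930369267921 [ 1.   0.1 -2.7]
wrist tile 6623 z [202.1 296.1] top rect ((427.7752380371094, 328.4024353027344), (90.21842956542969, 43.70846939086914), 64.94063568115234) xyz rng [[408.6, 281.9, 180.4], [504.2, 358.0, 338.2]]
   lower slice [454.1 317.3 207.1] ((462.1910705566406, 313.8822326660156), (9.289708137512207, 98.66320037841797), 65.53601837158203)
wrist stand 6194 ((457.9761047363281, 317.3901062011719), (60.18782424926758, 126.77824401855469), 64.73579406738281)
scene tile 280 z [128.2 209. ] top rect ((489.82379150390625, 306.40850830078125), (125.26382446289062, 67.1051025390625), 44.71720504760742) xyz rng [[435.2, 280.2, 124.1], [519.2, 324.9, 349.2]]
   lower slice [492.2 297.3 151.4] ((481.6573791503906, 301.56365966796875), (5.950338363647461, 77.93844604492188), 69.49142456054688)
scene stand 661 ((468.8345947265625, 313.89654541015625), (61.125423431396484, 157.41342163085938), 64.68428039550781)
top tile 278 z [141.2 502. ] top rect ((503.5226135253906, 258.30731201171875), (40.39752197265625, 1.586801528930664), 32.70012283325195) xyz rng [[477.9, 242.4, 138.2], [524.0, 299.7, 510.0]]
   lower slice [500.5 289.7 188.1] ((501.234375, 289.1688232421875), (1.6355457305908203, 32.48703384399414), 63.96004867553711)
top stand 515 ((471.41107177734375, 310.20263671875), (61.18518829345703, 146.19155883789062), 64.69417572021484)
```

View pics/c7.png

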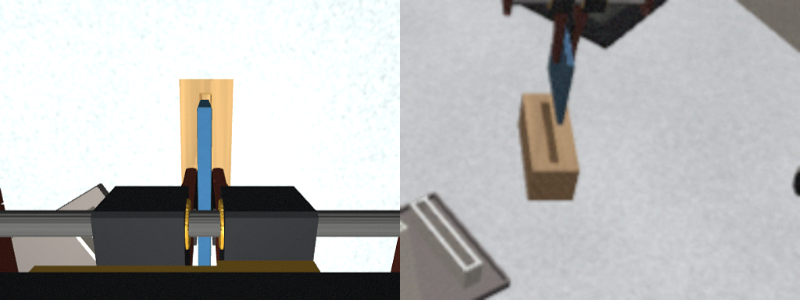

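The tile hangs straight along the slot (left view: tile at (204,150), slot end at (205,97)). It sits about 1 mm off across the slot and centred lengthwise. I'll correct that and lower to just above the mouth.

>>> play_rows:
  increments: "0 0.0005 0.001 -0.015 0;0 0 0 -0.02 0;0 0 0 -0.015 0;0 0 0 -0.004 0;0 0 0 0 0;0 0 0 0 0"

```text
t: 30.2
ee_pos: [469.2, 312.7, 84.4]
orientation: [0.688, 3.065, 0.0]
ft_force: [0.4, -0.5, -2.8]
width: 7.9
```

Run:
```python
from h import *
o=ctrl.get_obs();p=o['ee_pos'];M=R.from_rotvec(o['orientation']).as_matrix();yaw=np.degrees(np.arctan2(M[1,1],M[0,1]));print(p,yaw,o['ft_force'].round(1))
a=np.radians(yaw-90);u=np.array([np.cos(a),np.sin(a)]);n=np.array([-u[1],u[0]])
for nm in('wrist','scene'):
  d=get(nm);P=cloud(d);h=cv2.cvtColor(d['img'],cv2.COLOR_RGB2HSV).astype(int)
  U=(P[...,:2]-p[:2])@u;N=(P[...,:2]-p[:2])@n;Z=P[...,2]
  blue=(abs(h[...,0]-107)<20)&(h[...,1]>70);b=(abs(U)<90)&(abs(N)<40)
  t=b&blue&(Z>p[2]+55)&(Z<p[2]+75);s=b&~blue&(abs(Z-56)<4);q=b&~blue&(Z<48)&(Z>5)&(abs(N)<12)&(abs(U)<60)
  for k,m in(('tiletop',t),('stand',s),('slot',q)):
    if m.sum()>3: print(nm,k,m.sum(),'U',np.percentile(U[m],[1,99]).round(1),'N',np.percentile(N[m],[1,50,99]).round(1))
  for u0 in range(-78,80,12):
    m=t&(abs(U-u0)<6);m2=s&(abs(U-u0)<6)
    if m2.sum()>20: print('   U',u0,'tile N',np.percentile(N[m],[2,98]).round(1) if m.sum()>3 else '','stand N',np.percentile(N[m2],[1,99]).round(1), 'slot N',np.percentile(N[q&(abs(U-u0)<6)],[2,98]).round(1) if (q&(abs(U-u0)<6)).sum()>2 else '')
```

```text
[469.15842045 312.70045957  84.35579284] 64.68463226652176 [ 0.4 -0.5 -2.8]
wrist tiletop 2972 U [-55.5  41.5] N [-4.5 -0.8  3.3]
wrist stand 8596 U [-74.5  26. ] N [-30.1  -0.2  29. ]
wrist slot 100 U [-57.4 -50.1] N [-6.3 -0.6  5.2]
   U -78 tile N  stand N [-30.   28.9] slot N 
   U -66 tile N  stand N [-30.   28.9] slot N 
   U -54 tile N [-4.1  3. ] stand N [-30.   28.9] slot N [-6.3  5.2]
   U -42 tile N [-4.2  3.1] stand N [-30.  29.] slot N 
   U -30 tile N [-4.3  2.7] stand N [-30.1  29. ] slot N 
   U -18 tile N [-4.4  3.2] stand N [-30.   29.2] slot N 
   U -6 tile N [-5.   3.3] stand N [-30.1  29. ] slot N 
   U 6 tile N [-4.5  3.4] stand N [-29.9  29.3] slot N 
   U 18 tile N [-4.1  3. ] stand N [-30.3  29. ] slot N 
   U 30 tile N [-4.2  3. ] stand N [-30.4  29.3] slot N 
scene tiletop 77 U [-8.4 54.9] N [-3.7  0.6  5.7]
scene stand 556 U [-76.9  73.8] N [-29.4 -10.   30.5]
scene slot 40 U [-59.7  45.5] N [-0.2  6.4  7.5]
   U -66 tile N  stand N [-27.3  -1.6] slot N 
   U -54 tile N  stand N [-29.1  -3.2] slot N [-0.6  7.4]
   U -42 tile N  stand N [-29.8  30.6] slot N [6.3 6.9]
   U -30 tile N  stand N [-28.   28.5] slot N [6.1 6.6]
   U -18 tile N  stand N [-29.4  30.3] slot N [6.4 7.2]
   U -6 tile N [2.6 5.3] stand N [-27.5  30. ] slot N [6.  6.8]
   U 6 tile N [-2.3  6. ] stand N [-28.5  30. ] slot N [6.3 6.8]
   U 18 tile N [-2.9  5.4] stand N [-29.5  29.6] slot N [6.3 7.1]
   U 30 tile N [-3.6  3.9] stand N [-28.2  29.6] slot N [6.2 6.9]
   U 42 tile N [-3.6  4.1] stand N [-29.4  30.3] slot N 
   U 54 tile N [-3.4  3.8] stand N [-28.3  29.7] slot N 
   U 66 tile N  stand N [-28.1  30.3] slot N 
   U 78 tile N  stand N [-29.2  27.9] slot N
```

The tile and the slot are aligned to about 0.2 mm across, and 2 mm clear at the end. Lowering.

>>> play_rows:
  increments: "0 0 0 -0.006 0;0 0 0 -0.006 0;0 0 0 -0.006 0;0 0 0 0 0"

```text
t: 30.7
ee_pos: [468.0, 312.2, 65.1]
orientation: [-0.688, -3.064, 0.002]
ft_force: [-0.3, 0.4, -2.5]
width: 7.9
```

>>> play_rows:
  increments: "0 0 0 -0.008 0;0 0 0 -0.008 0;0 0 0 -0.008 0;0 0 0 -0.004 0;0 0 0 0 0"

```text
t: 31.2
ee_pos: [468.2, 312.3, 37.3]
orientation: [-0.688, -3.064, 0.002]
ft_force: [0.7, -0.7, -2.6]
width: 7.7
```

>>> play_rows:
  increments: "0 0 0 -0.0025 0;0 0 0 0 0"

```text
t: 31.4
ee_pos: [468.8, 312.7, 35.6]
orientation: [0.688, 3.065, 0.0]
ft_force: [-0.2, 0.2, -2.7]
width: 7.8
```

>>> play_rows:
  increments: "0 0 0 -0.001 0;0 0 0 0 0"

```text
t: 31.6
ee_pos: [468.9, 312.8, 34.8]
orientation: [0.688, 3.065, 0.0]
ft_force: [-0.5, 0.3, -2.5]
width: 7.6
```

>>> play_rows:
  increments: "0 0 0 -0.001 0;0 0 0 0 0"

```text
t: 31.8
ee_pos: [468.7, 312.7, 33.7]
orientation: [-0.688, -3.065, 0.0]
ft_force: [0.2, 0.2, -2.5]
width: 8.0
```

>>> play_rows:
  increments: "0 0 0 -0.001 0;0 0 0 0 0"

```text
t: 32.0
ee_pos: [468.8, 312.7, 32.7]
orientation: [0.688, 3.065, 0.0]
ft_force: [0.7, 0.9, -3.6]
width: 7.8
```

>>> play_rows:
  increments: "0 0 0 -0.001 0;0 0 0 0 0"

```text
t: 32.2
ee_pos: [468.8, 312.8, 32.6]
orientation: [0.688, 3.065, 0.0]
ft_force: [-2.4, -0.7, 7.3]
width: 7.9
```

Floor contact, 7 N, at the expected height. I'll release and back off.

>>> play_rows:
  increments: "0.15 0 0 0 0;0.3 0 0 0 0;0.4 0 0 0 0;0.4 0 0 0 0;0.4 0 0 0 0;0.4 0 0 0.02 0;0.4 0 0 0.04 0;0.4 0 0 0.05 0;0.4 0 0 0.05 0;0.4 -0.03 -0.04 0.03 0;0.4 -0.03 -0.04 0 0;0.4 0 -0.04 0 0;0.4 0 0 0 0"

```text
t: 33.5
ee_pos: [411.7, 195.2, 217.7]
orientation: [0.691, 3.065, -0.002]
ft_force: [-0.2, 0.5, 0.8]
width: 35.1
```

Run:
```python
from h import *
for nm in('scene','top'):
  d=get(nm);P=cloud(d);h=cv2.cvtColor(d['img'],cv2.COLOR_RGB2HSV).astype(int)
  bl=(abs(h[...,0]-110)<18)&(h[...,1]>80);og=(h[...,0]<18)&(h[...,1]>110)
  for k,m,c,z in(('tile',bl,(468,312),60),('blue',bl,(491.5,-291.6),103),('orange',og,(524.3,-364),103)):
    q=P[m&(np.linalg.norm(P[...,:2]-c,axis=-1)<70*(k=='tile')+28*(k!='tile'))&(P[...,2]>z)&(P[...,2]<230)]
    if len(q): print(nm,k,len(q),'z',np.percentile(q[:,2],[2,50,98]).round(1),'mean',q.mean(0).round(1))
s=load('scene')['img'][80:310,:400,::-1]
cv2.imwrite('pics/fin.png',cv2.convertScaleAbs(cv2.resize(s,(800,460),interpolation=cv2.INTER_CUBIC),alpha=1.5))
print(ctrl.get_obs()['ft_force'])
```

```text
scene tile 169 z [ 63.1  92.6 102.2] mean [480.2 305.8  88.3]
scene blue 191 z [106.7 152.4 176.5] mean [ 485.7 -294.2  150. ]
scene orange 215 z [117.2 152.5 177.2] mean [ 518.2 -366.2  151. ]
top tile 148 z [ 71.2  96.  102.9] mean [481.6 302.   91.6]
top blue 95 z [120.4 167.  178.6] mean [ 482.6 -294.3  158.5]
top orange 95 z [117.7 163.3 178.3] mean [ 515.  -365.9  157.2]
[ 0.41125864 -0.06563118  0.23665184]
```

View pics/fin.png

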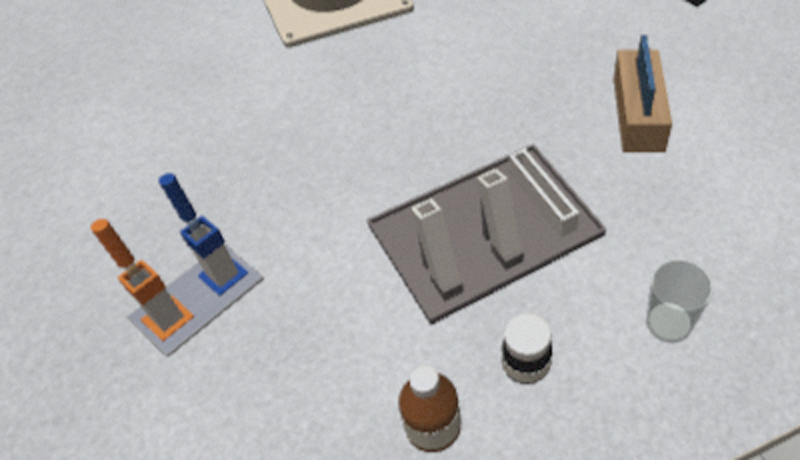

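The final picture shows both rods upright in their own tubes at (180,205) and (115,245), and the tile in the stand slot at (645,75). The rack is empty, and the bottle, beaker and jar are where they were.

```bash
python3 -c "
from workcell import ctrl
print(ctrl.close_job())"
```

```text
the job is handed in; nothing more can be done
None
```

I moved the blue rod, then the orange, each into its own colour tube, grip up, then the tile into the stand's slot, and handed the job in at about 34 s of the 72 s allowed.

**How it went:** I drew each rod out along its lean. I turned it upright by swinging the held end while the tube's rim held the foot, then lowered it. Each rod and the tile went down until it touched the floor with about 7–8 N, and only then did I release.

**Last checks:**
- **Rods:** both tops read z 176–179, against 176 when fully down. They lean slightly within the tube clearance.
- **Tile:** its top reads z about 102 in both cameras, against 100 when fully home, within the roughly 2 mm calibration error.
- **Surroundings:** the rack is empty. The bottle, beaker and jar look to be where they started in the picture; I did not measure them. The gripper was clear of everything.

**What disagreed:**
- **Fingertip height:** both cameras put the fingertips about 37 mm above the reported TCP, which does not match the interface description.
- **Effect:** the first tile grasp closed on air just above the tile, without disturbing it, and had to be repeated lower. The rods had been held only by about their top 10 mm, but neither slipped.

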